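# Hang the ring mandrel in the bench eyelet

## Task

On this jeweller's bench, take the mandrel with the thick round wooden handle out of the tool block, and lower its steel shaft down through the wider of the two steel eyelets until it hangs there upright, its collar resting on the eyelet. Lower it in rather than dropping it, let go of it, and leave the other two tools standing in the block.

Things in the scene. Friction and masses are not known exactly. Their poses are not given: they have to be found in the camera images.
- mandrel: Ring mandrel, upright in the tool block, 145 mm, 150 g. Origin: centre of the lower tip; z up the tool. Steel shaft z 0-70 mm, 8 mm thick at the tip, 12 at the top; flat steel collar z 70-76, 46 across; round light-wood handle, 34 thick, z 76-140 (grasp here), top 145. Starts with its collar on the block, tip 10 mm above the table. Hung in the wide eyelet, its tip is 70 mm below the rim.
- wide_eye (a point): Wider of two level steel eyelets on fixed stands: centre of its hole at the upper rim, 100 mm above the table, z up. Hole 28 mm across, right through; ring 42 outside, 8 thick; its post is on the +x side, no higher than the rim; below is a 10 mm foot plate, 90 x 70. The other eyelet, equally high, has a 12 mm hole (ring 26): not for this.
- scriber: Bystander: tool with a slim round light-wood handle, 21 mm thick, 138 long (top 148 mm above the table). Origin at its lower tip, z up. The three tools stand 70 mm apart in a straight row, in any order, in 18 mm holes of a fixed dark-wood block 80 mm high, 70 thick, 220 long, so fingers fit best across the row. Leave it standing.
- scraper: Bystander in the same row: tool with a square light-wood handle, 28 x 28 mm, 128 long (top 138 mm above the table). Origin at its lower tip, z up. Leave it standing.
Mind the look-alikes: they are no part of the job. Leave any blue look-alike of the part that bears wide_eye alone.

How it is judged (in metres and radians):
At the end, for the whole second after the job is handed in: The mandrel hangs in the wide eyelet, released and at rest: its tip at least 60 mm below the eyelet's rim and within 16 mm of the hole's axis, the tool within 10 degrees of upright. The other two tools still stand in the block (horizontal distance between mandrel and wide_eye below 0.016 m and z of mandrel in the frame of wide_eye below -0.06 m and angle between mandrel's own z axis and vertical below 0.175 rad and linear speed of mandrel below 0.03 m/s); the robot touches nothing.
It fails at once if The scriber was disturbed: moved over 30 mm or tipped over 15 degrees (distance of scriber from where it was at the start of the episode above 0.03 m or angle between scriber's own z axis and vertical above 0.26 rad).
It fails at once if The scraper was disturbed: moved over 30 mm or tipped over 15 degrees (distance of scraper from where it was at the start of the episode above 0.03 m or angle between scraper's own z axis and vertical above 0.26 rad).
It fails at once if The mandrel was dropped into the eyelet (faster than 0.6 m/s) instead of lowered (horizontal distance between mandrel and wide_eye below 0.014 m and z of mandrel in the frame of wide_eye below 0 m and linear speed of mandrel above 0.6 m/s).
It also fails if it takes over 43 s, if anything falls off the work surface, if the arm or the gripper's body presses on something with over 40 N, if the wrist force passes 120 N, or if a joint passes its speed limit or range.

## Robot

A 6-joint arm with a two-finger parallel gripper is mounted at the origin on the work surface. World frame = base frame: x ahead of the robot, y to its left, z up, the work surface at z = 0. Lengths are in mm, angles in rad, forces in N, time in s.
With the tool pointing down it reaches from about 250 to 800 mm from the base axis. Payload 8.5 kg.
Tool frame: the origin (TCP) lies on the mounting face of the last link; the fingertips stand manip.finger_overhang ahead of it and the grasp point (between the pads) lies 155 mm ahead of it (manip.finger_overhang is the distance from the TCP to the fingertips, in mm); z points along the fingers, y is the direction in which the jaws open and shut (so a half turn about z gives the same grasp; the last joint's range is limited). The gripper opens to 85 mm and grips with 20 to 120 N. Pads are 22 mm wide; open, the fingers measure 114 mm over their backs; the gripper's body (76 mm by 85 mm) begins 54 mm behind the grasp point. The pads swing forward as they close: fully open they stand 13 mm farther back than shut.
Start: joints at [-1.142, 0.238, -0.013, 1.319, 0, 1.571], TCP at [218.272, -477.446, 404.676] pointing down, gripper open.
Joint ranges: [-2.66, 2.66], [-1.03, 1.9], [-1.14, 1.46], [-1.82, 2.27], [-1.45, 1.34], [-3.14, 3.14]. Speed limits (rad/s): [2.22, 2.22, 2.79, 3.14, 3.14, 3.14].

## Interface

Orientations are given as a rotation vector (axis times angle).
In Python, from rig import manip, kin, readout, capture, calibration, ticket, spotter gives the robot as it stands. Calls block until the motion is done:
- manip.movep(position, orientation): joint-space move of the TCP to a pose.
- manip.servo_line(position, orientation=None, rate=150): straight line of the TCP; orientation=None keeps the orientation; rate is the mean speed in mm/s.
- manip.set_joints(angles): joint-space move.
- manip.grip(opening): finger opening in mm; the grip force is fixed at half the most; returns when the fingers have stopped.
- manip.pause(seconds).
- kin.inverse_kinematics(position, orientation): joint angles nearest the present ones, or None.
- readout.sense(): the state.
- capture(name): name is "scene" or "top"; returns the picture (384x512x3 uint8, red, green, blue); there is no depth.
- calibration(name): a dict with "vertical_fov" (degrees; the focal length in pixels is half the picture's height over the tangent of half this angle, whatever the lens; pixels are square), "cx", "cy" (the principal point, pixels), "R" (3x3) and "t" (3): a world point X has camera coordinates R X + t. Camera axes: x right, y down, z forward; pixel columns grow to the right and rows downward; lengths in mm; the calibration is good to about 2 mm. A picture is of the moment at which its call begins. calibration takes no time and is no camera call.
A pose or a line that the arm cannot do raises manip.PlanningError and nothing moves.
- ticket.job_done(): hands the job in, once; it reports no verdict.
Trained networks look in the newest picture that a camera, given by its name, has taken for a name from the list of things; names that differ only in an ending like _2 or _b are one class to them, and where a whole thing is asked for, a point or a joint stands for the part that bears it (a point fixed in the world has none). Each returns a list of dicts, best first, with "score" (0 to 1); they miss things now and then, are a little off and sometimes report something else, mostly with a low value. They report only what shows in the picture. A call takes as long as a camera call. They do not tell look-alikes from the thing itself.
- spotter.spot_in(target, camera): "rect" ([left, top, right, bottom] in pixels, round what is visible of it).
- spotter.place_of(target, camera): "at" ([column, row] in pixels: a listed point, or the origin of a listed thing).
The state is a dict: "time": time; "joint_positions": joint angles; "joint_velocities": joint speeds; "joint_efforts": joint torques, N m; "tcp_pos": TCP position; "ee_rot": TCP orientation; "ft_force": force on the tool from outside, world axes, zero at the start; "torque": the same for the moment, N m; "finger_gap": finger opening in mm.
Only numpy, scipy, OpenCV 4.12 (cv2) and the standard library are available. Lean on these libraries where they do the work, as an engineer would, in place of code of your own. Each camera call takes 0.05 s, during which the arm holds its last target.

## Working session

There is one attempt and no reset: what is moved stays moved. The work goes in short steps, each a Python script; the robot and the scene stay as the last script left them, time stands still between calls to the robot, and variables do not carry over. Pictures are saved under pics/ and viewed, and the job is handed in when it is done.

```bash
mkdir -p pics; ls
python3 - <<'E'
from rig import manip, kin, readout, capture, calibration, ticket, spotter
import cv2
for n in ("scene","top"):
    im=capture(n); cv2.imwrite(f"pics/{n}0.png",cv2.cvtColor(im,cv2.COLOR_RGB2BGR))
    c=calibration(n); print(n,c)
    for t in ("mandrel","scriber","scraper","wide_eye"):
        print(t,spotter.place_of(t,n)[:3]); 
        try: print('  ',spotter.spot_in(t,n)[:3])
        except Exception as e: print(e)
s=readout.sense(); print(s["time"],s["tcp_pos"],s["ee_rot"],manip.finger_overhang,s["finger_gap"])
E
```

```text
pics
scene {'vertical_fov': 57.82190637612331, 'cx': 253.161045451027, 'cy': 193.79939501308414, 'R': array([[-0.75486091,  0.65588186, -0.0019987 ],
       [ 0.49560868,  0.56839964, -0.65672969],
       [-0.42960103, -0.49673015, -0.75412341]]), 't': array([ 393.81232085, -176.2460563 , 1024.22878644])}
mandrel [{'at': [300.9, 285.6], 'score': 0.83}]
   [{'rect': [295.7, 242.5, 320.3, 280.5], 'score': 0.87}]
scriber [{'at': [334.2, 308.6], 'score': 0.92}]
   [{'rect': [338.6, 271.7, 350.9, 298.8], 'score': 0.73}]
scraper [{'at': [274.9, 266.5], 'score': 0.56}]
   [{'rect': [264.1, 225.0, 289.0, 261.3], 'score': 0.72}]
wide_eye [{'at': [220.7, 119.8], 'score': 0.79}, {'at': [213.0, 174.9], 'score': 0.7}]
   [{'rect': [198.5, 112.0, 232.7, 164.5], 'score': 0.67}, {'rect': [188.2, 166.8, 229.4, 226.9], 'score': 0.65}]
top {'vertical_fov': 50.004623251067194, 'cx': 257.31608211910134, 'cy': 190.84579115017436, 'R': array([[-0.02655423, -0.99925933, -0.02785087],
       [-0.99514017,  0.02906694, -0.0940806 ],
       [ 0.09482046,  0.02521728, -0.99517494]]), 't': array([  10.33565052,  510.70501496, 1007.66944649])}
mandrel [{'at': [188.2, 182.3], 'score': 0.91}]
   [{'rect': [169.9, 166.9, 190.9, 188.3], 'score': 0.72}]
scriber [{'at': [158.7, 187.8], 'score': 0.54}]
   [{'rect': [139.5, 177.0, 158.8, 186.9], 'score': 0.57}]
scraper [{'at': [209.8, 177.8], 'score': 0.49}]
   [{'rect': [199.1, 166.1, 216.5, 180.1], 'score': 0.77}]
wide_eye [{'at': [375.6, 232.1], 'score': 0.79}]
   [{'rect': [343.0, 203.6, 384.8, 243.1], 'score': 0.95}, {'rect': [280.1, 147.6, 322.6, 188.7], 'score': 0.6}]
0.9 [ 218.27502102 -477.45096235  404.69668065] [-3.06961324e+00 -6.68394048e-01  5.08547326e-05] 173.4 85.2754717855594
```

Run:
```python
import cv2,numpy as np
a=cv2.imread("pics/scene0.png");b=cv2.imread("pics/top0.png")
c=cv2.resize(a[95:325,170:370],None,fx=2,fy=2,interpolation=cv2.INTER_CUBIC)
d=cv2.resize(b[130:260,130:400],None,fx=2.9,fy=2.9,interpolation=cv2.INTER_CUBIC)
cv2.imwrite("pics/c.png",c);cv2.imwrite("pics/d.png",d)
```

```text
(no output)
```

View pics/scene0.png

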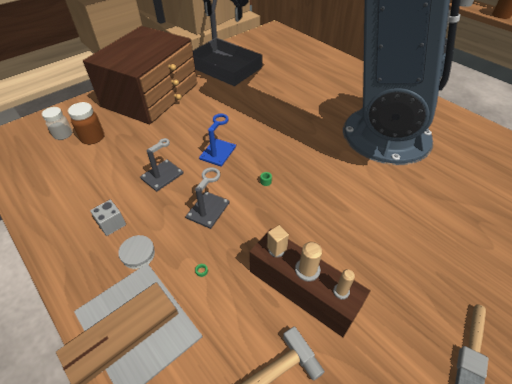

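View pics/top0.png

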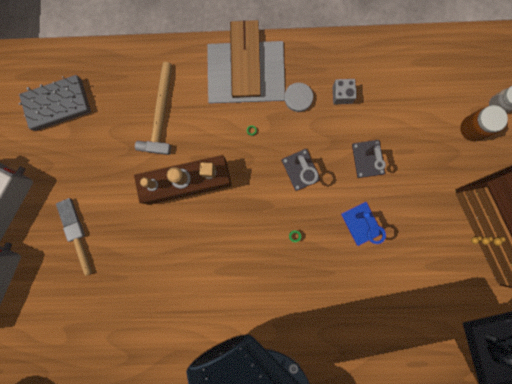

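```bash
sleep 1
```

```text
(no output)
```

View pics/c.png

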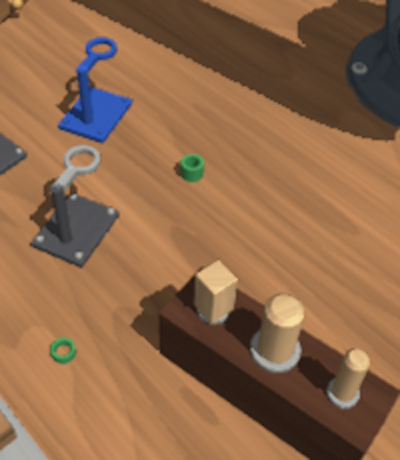

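View pics/d.png

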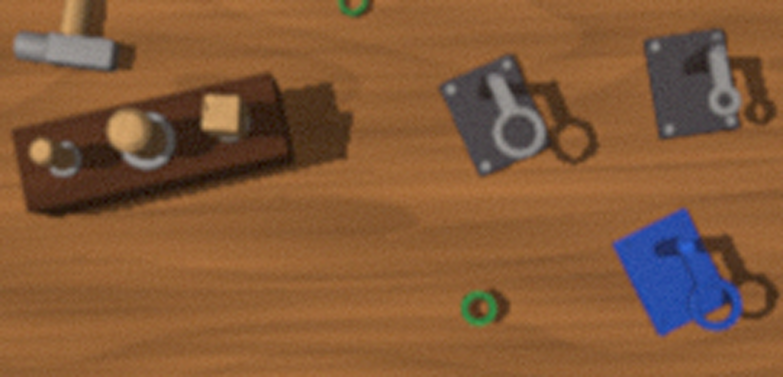

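The candidates for the eyelet are:
- The grey wide ring, at scene (211,174) and top (309,175).
- The grey narrow ring, at scene (163,145) and top (379,164).
- The blue look-alike, at scene (221,120) and top (376,232).

The target is the grey wide ring: it is steel and has the larger hole of the two grey ones. The mandrel is the middle tool, with the thick round handle, at scene (312,262) and top (177,175). The square scraper (278,242) and the slim scriber (345,284) stand on either side of it.

```bash
cat > h.py <<'E'
import numpy as np, cv2
from scipy.optimize import least_squares
from rig import calibration
def proj(n,X):
    c=calibration(n); p=c["R"]@np.asarray(X,float)+c["t"]; f=192/np.tan(np.radians(c["vertical_fov"]/2))
    return np.array([c["cx"]+f*p[0]/p[2], c["cy"]+f*p[1]/p[2]])
def onplane(n,px,z):
    c=calibration(n); f=192/np.tan(np.radians(c["vertical_fov"]/2))
    d=c["R"].T@np.array([(px[0]-c["cx"])/f,(px[1]-c["cy"])/f,1]); o=-c["R"].T@c["t"]
    return o+d*(z-o[2])/d[2]
E
python3 - <<'E'
from h import *
for n,p in (("scene",(211,174.5)),("top",(309,175.5))): print("eye",n,onplane(n,p,100))
# tool bases at spotter origins and handle tops
for n,m in (("scene",dict(mandrel=(300.9,285.6),scriber=(334.2,308.6),scraper=(274.9,266.5))),("top",dict(mandrel=(188.2,182.3),scriber=(158.7,187.8),scraper=(209.8,177.8)))):
    for k,p in m.items(): print(n,k,onplane(n,p,10))
print("top handle tops: mandrel",onplane("top",(130+128/2.9,130+131/2.9),150),"scriber",onplane("top",(130+40/2.9,130+152/2.9),148),"scraper",onplane("top",(130+221/2.9,130+114/2.9),138))
print("scene", onplane("scene",(170+284/2,95+308/2),150))
# ring segmentation
for n,(u0,u1,v0,v1) in (("scene",(195,226,163,190)),("top",(294,324,160,192))):
    im=cv2.imread(f"pics/{n}0.png")[v0:v1,u0:u1]
    hsv=cv2.cvtColor(im,cv2.COLOR_BGR2HSV); m=((hsv[...,1]<60)&(hsv[...,2]>105))
    print(n); print("\n".join("".join("#" if x else "." for x in r) for r in m))
E
```

```text
eye scene [ 540.58631041 -121.62977559  100.        ]
eye top [ 535.84182777 -126.75617696  100.        ]
scene mandrel [543.84338148 171.61015477  10.        ]
scene scriber [530.12088586 246.58473878  10.        ]
scene scraper [553.6557602  106.03828855  10.        ]
top mandrel [539.26574779 172.67626316  10.        ]
top scriber [527.353609   248.70372448  10.        ]
top scraper [549.19463214 117.06163864  10.        ]
top handle tops: mandrel [539.14157509 176.62593165 150.        ] scriber [525.22668352 245.12801766 148.        ] scraper [551.91227604 106.79114979 138.        ]
scene [541.7846897  176.05211719 150.        ]
scene
...............................
............................#..
...........................#...
.........................##....
...............................
............#########..........
..........#############........
.........###############.......
........######.......####......
........####.........####......
.......####...........###......
.......###............###......
.......###............###......
.......####..........####......
.....
[... 706 characters left out ...]
#########.........
........####......####........
.......####........####.......
.......###..........###.......
......###...........####......
......###...........####......
......###............###......
......###............###......
......####..........####......
.......###..........###.......
.......####........####.......
.......#####......####........
........#######.######........
.........############.........
...........#########..........
...............##.............
..............................
..###.........................
..###.........................
..###.........................
..............................
..............................
..............................
```

Run:
```python
from h import *
from scipy import ndimage
from scipy.optimize import minimize
S=8;th=np.linspace(0,2*np.pi,120)
def poly(n,x,y,z,r): return np.array([proj(n,(x+r*np.cos(t),y+r*np.sin(t),z)) for t in th])
def holecent(n,x,y):
    ms=[]
    for z in (100,92):
        m=np.zeros((384*4,512*4),np.uint8); cv2.fillPoly(m,[np.round((poly(n,x,y,z,14)+.5)*4).astype(np.int32)],1); ms.append(m)
    v,u=np.nonzero(ms[0]&ms[1]); return np.array([(u.mean()+.5)/4-.5,(v.mean()+.5)/4-.5]),len(u)/16
for n,(u0,u1,v0,v1),seed in (("scene",(195,226,163,190),(210,174)),("top",(294,324,160,192),(309,176))):
    im=cv2.imread(f"pics/{n}0.png"); hsv=cv2.cvtColor(im,cv2.COLOR_BGR2HSV)
    m=((hsv[...,1]<60)&(hsv[...,2]>105)); m[seed[1]-13,:]=m[seed[1]-13,:]
    sub=~m[v0:v1,u0:u1]; lab,k=ndimage.label(sub); l=lab[seed[1]-v0,seed[0]-u0]
    c=ndimage.center_of_mass(lab==l); c=np.array([c[1]+u0,c[0]+v0]); print(n,"hole px",c,"area",(lab==l).sum())
    xy=onplane(n,c,96)[:2]
    for _ in range(4):
        pc,a=holecent(n,*xy); xy=xy+onplane(n,c,100)[:2]-onplane(n,pc,100)[:2]
    print(xy,"model area",a)
```

```text
scene hole px [210.79710145 174.08695652] area 69
[ 537.9610365  -126.99138488] model area 59.3125
top hole px [308.4        175.04761905] area 105
[ 537.83483436 -125.5574129 ] model area 109.875
```

```bash
cat >> h.py <<'E'
from scipy.spatial.transform import Rotation as Ro
M=np.array([540,176.3]); EYE=np.array([537.9,-126.2])
r=np.array([27,-139.]);r/=np.linalg.norm(r); p=np.array([-r[1],r[0]])
def rot(y):
    y=np.array([y[0],y[1],0.]);z=np.array([0,0,-1.]);x=np.cross(y,z);return Ro.from_matrix(np.column_stack([x,y,z])).as_rotvec()
E
python3 - <<'E'
from h import *
from rig import manip,kin,readout,capture
qs=[]
for s in (1,-1):
    for P in ((*M,440),(*M,280),(*M,420),(*EYE,420),(*EYE,300)):
        q=kin.inverse_kinematics(list(P),rot(s*p)); print(s,P,None if q is None else np.round(q,2))
E
```

```text
1 (np.float64(540.0), np.float64(176.3), 440) [0.32 0.31 0.17 1.44 0.   1.69]
1 (np.float64(540.0), np.float64(176.3), 280) [ 0.32  0.38 -0.14  1.05  0.    1.69]
1 (np.float64(540.0), np.float64(176.3), 420) [0.32 0.31 0.12 1.39 0.   1.69]
1 (np.float64(537.9), np.float64(-126.2), 420) [-0.23  0.28  0.09  1.37  0.    1.15]
1 (np.float64(537.9), np.float64(-126.2), 300) [-0.23  0.34 -0.15  1.09  0.    1.15]
-1 (np.float64(540.0), np.float64(176.3), 440) [ 0.32  0.31  0.17  1.44  0.   -1.45]
-1 (np.float64(540.0), np.float64(176.3), 280) [ 0.32  0.38 -0.14  1.05  0.   -1.45]
-1 (np.float64(540.0), np.float64(176.3), 420) [ 0.32  0.31  0.12  1.39  0.   -1.45]
-1 (np.float64(537.9), np.float64(-126.2), 420) [-0.23  0.28  0.09  1.37  0.   -1.99]
-1 (np.float64(537.9), np.float64(-126.2), 300) [-0.23  0.34 -0.15  1.09  0.   -1.99]
```

Run:
```python
from h import *
from rig import manip,kin,readout,capture
manip.movep([*M,400],rot(p)); 
manip.servo_line([*M,345],rate=100)
s=readout.sense(); print(s["time"],s["tcp_pos"])
for n in("scene","top"):
    im=capture(n); cv2.imwrite(f"pics/{n}1.png",cv2.cvtColor(im,cv2.COLOR_RGB2BGR))
a=cv2.imread("pics/scene1.png")[190:330,230:380];b=cv2.imread("pics/top1.png")[120:260,110:260]
cv2.imwrite("pics/e.png",np.hstack([cv2.resize(x,(400,373),interpolation=cv2.INTER_CUBIC) for x in(a,b)]))
```

```text
4.175 [540.20594802 176.20460151 345.41869052]
```

View pics/e.png

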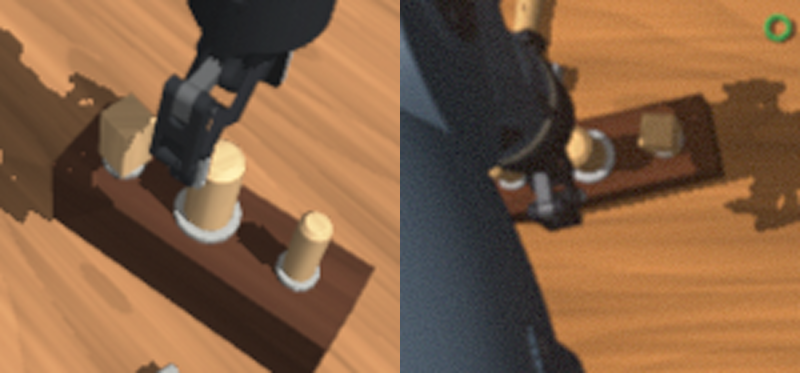

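The fingers straddle the thick handle across the row, with the handle at scene (312,255) and clear of both neighbours. I'll descend, grip and lift.

Run:
```python
from h import *
from rig import manip,kin,readout,capture
manip.servo_line([*M,280],rate=60)
s=readout.sense(); print(s["time"],s["tcp_pos"],s["ft_force"])
manip.grip(20)
s=readout.sense(); print(s["time"],s["finger_gap"],s["ft_force"],s["torque"])
manip.servo_line([*M,415],rate=80)
s=readout.sense(); print(s["time"],s["tcp_pos"],s["finger_gap"],s["ft_force"],s["torque"])
for n in("scene","top"):
    im=capture(n); cv2.imwrite(f"pics/{n}2.png",cv2.cvtColor(im,cv2.COLOR_RGB2BGR))
a=cv2.imread("pics/scene2.png")[150:330,230:380];b=cv2.imread("pics/top2.png")[120:260,110:260]
cv2.imwrite("pics/f.png",np.hstack([cv2.resize(a,(450,540),interpolation=cv2.INTER_CUBIC),cv2.resize(b,(350,540))]))
```

```text
5.5083 [540.14874702 176.37122572 280.39820583] [-0.27841382  0.06544568  0.24396113]
6.0417 32.948210061320914 [0.92268306 0.14051617 4.36142888] [-0.08210654  0.12751621 -0.05141838]
7.8833 [539.93140731 176.26575022 414.56991271] 32.60596931334289 [-0.41824749 -0.61305944 -1.61600235] [-0.00412861  0.03419156  0.01503493]
```

View pics/f.png

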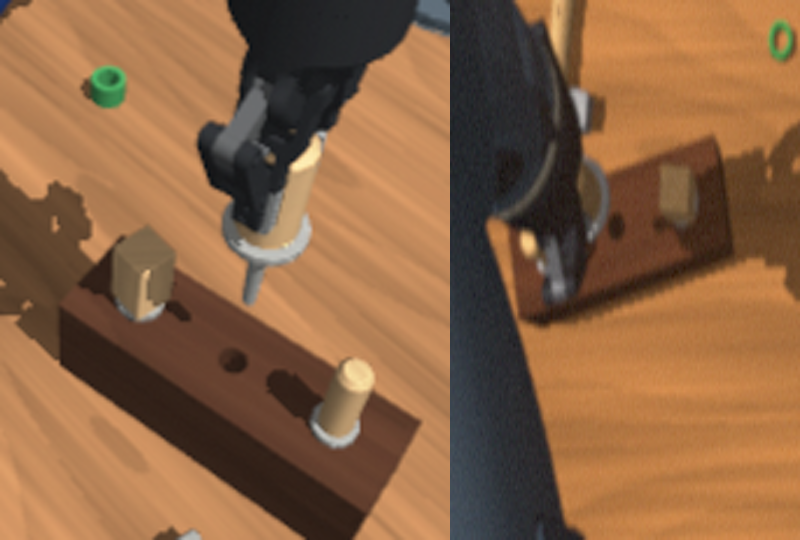

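Run:
```python
from h import *
from rig import spotter
print("tip",proj("scene",(*M,144.5)),"collar mid",proj("scene",(*M,217.5)),"hole in block",proj("scene",(*M,80)))
for n in("scene","top"): print(spotter.place_of("mandrel",n),spotter.spot_in("mandrel",n))
print("px/10mm", proj("scene",(*(M+10*r),144.5)),proj("scene",(*(M+10*p),144.5)))
```

```text
tip [312.41427386 250.23001677] collar mid [318.35385172 225.1486108 ] hole in block [308.01083395 268.82468239]
[{'at': [312.9, 253.1], 'score': 0.71}] [{'rect': [300.2, 195.8, 338.5, 249.6], 'score': 0.57}]
[{'at': [176.3, 174.4], 'score': 0.74}] [{'rect': [169.6, 164.2, 176.7, 179.5], 'score': 0.46}]
px/10mm [307.44704826 247.16179713] [309.30635523 254.22570009]
```

The mandrel is held upright. Its tip at scene (313,250) is within about 1 px of the prediction, and both neighbours are still standing. I'll carry it over the eyelet.

Run:
```python
from h import *
from rig import manip,kin,readout,capture,spotter
manip.servo_line([*EYE,415],rate=120)
manip.servo_line([*EYE,385],rate=60)
manip.pause(0.3)
s=readout.sense(); print(s["time"],s["tcp_pos"],s["finger_gap"],s["ft_force"],s["torque"])
for n in("scene","top"):
    im=capture(n); cv2.imwrite(f"pics/{n}3.png",cv2.cvtColor(im,cv2.COLOR_RGB2BGR))
    print(spotter.place_of("mandrel",n),spotter.place_of("wide_eye",n))
T=s["tcp_pos"][:2]
for n in("scene","top"): print(n,"tip pred",proj(n,(*T,114.5)),"collar",proj(n,(*T,187.5)),"eye",proj(n,(*EYE,100)))
a=cv2.imread("pics/scene3.png")[110:230,150:270];b=cv2.imread("pics/top3.png")[120:240,250:370]
cv2.imwrite("pics/g.png",np.hstack([cv2.resize(x,(400,400),interpolation=cv2.INTER_CUBIC) for x in(a,b)]))
```

```text
11.8083 [ 537.97219167 -126.20485512  385.27095048] 32.88817525532559 [ 0.12757551  0.20958568 -1.88903119] [ 0.01371775  0.01159068 -0.00666441]
[{'at': [207.6, 169.2], 'score': 0.72}] [{'at': [219.7, 119.9], 'score': 0.82}, {'at': [213.1, 175.1], 'score': 0.72}]
[] [{'at': [310.6, 176.1], 'score': 0.7}]
scene tip pred [210.10961166 168.24820482] collar [206.72113862 142.94971923] eye [210.75300403 172.83441507]
top tip pred [309.33803728 173.75184777] collar [312.72419697 169.06851589] eye [308.72580649 174.62825011]
```

View pics/g.png

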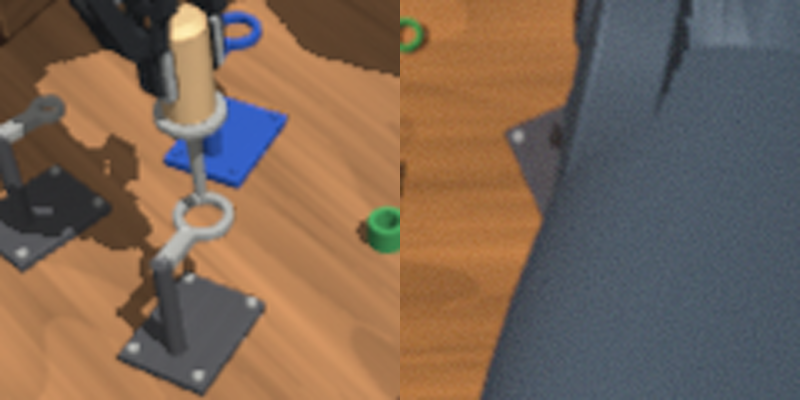

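The tip at scene (210,169) sits just above the hole centre at (211,174.5), about 1–3 mm off laterally against 10 mm of clearance. I'll lower it in steps and watch the force.

Run:
```python
from h import *
from rig import manip,kin,readout,capture,spotter
for z in (370,350,330,312):
    manip.servo_line([*EYE,z],rate=50)
    s=readout.sense(); print(round(s["time"],2),np.round(s["tcp_pos"],1),np.round(s["ft_force"],2),np.round(s["torque"],3))
    if np.linalg.norm(s["ft_force"]-[0,0,-1.8])>6: print("contact");break
im=capture("scene"); cv2.imwrite("pics/scene4.png",cv2.cvtColor(im,cv2.COLOR_RGB2BGR))
cv2.imwrite("pics/i.png",cv2.resize(cv2.imread("pics/scene4.png")[120:240,150:270],(480,480),interpolation=cv2.INTER_CUBIC))
```

```text
12.56 [ 537.8 -126.2  369.6] [ 0.22  0.32 -1.49] [-0.016  0.024  0.036]
13.11 [ 537.9 -126.2  349.8] [-0.36  0.49 -0.74] [ 0.031 -0.036  0.036]
13.66 [ 537.9 -126.2  329.8] [ 0.64  0.36 -1.45] [-0.037  0.048 -0.026]
14.17 [ 537.8 -126.2  311.7] [ 0.5   0.07 -1.88] [ 0.024 -0.011  0.038]
```

View pics/i.png

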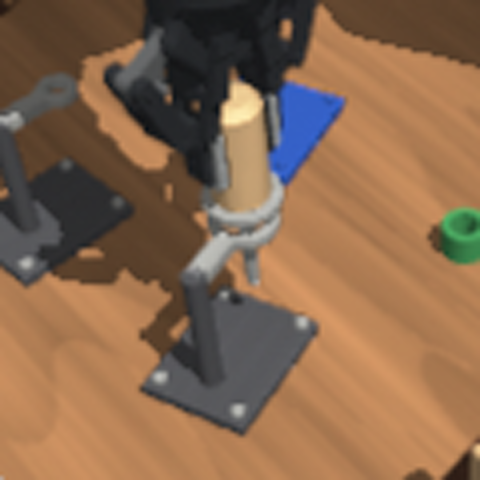

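The shaft is through the ring. The tip shows at scene (213,190) below it, with the collar about 10 mm above the rim. Next I'll set it down gently.

Run:
```python
from h import *
from rig import manip,kin,readout,capture,spotter
z=311.
while z>296:
    z-=1.5 if z>303 else .7
    manip.servo_line([*EYE,z],rate=20)
    s=readout.sense(); f=s["ft_force"]
    if z<304: print(round(s["time"],2),round(z,1),np.round(f,2))
    if f[2]>2.5: break
s=readout.sense(); print(s["time"],s["tcp_pos"],f)
im=capture("scene"); cv2.imwrite("pics/scene5.png",cv2.cvtColor(im,cv2.COLOR_RGB2BGR))
cv2.imwrite("pics/j.png",cv2.resize(cv2.imread("pics/scene5.png")[120:240,150:270],(480,480),interpolation=cv2.INTER_CUBIC))
```

```text
15.49 303.5 [-0.73  0.11 -1.93]
15.74 302.0 [-0.35 -0.83 -2.55]
15.99 301.3 [ 0.06  0.11 -1.72]
16.24 300.6 [ 0.47  0.11 -2.28]
16.49 299.9 [-1.96  0.86  4.68]
16.4917 [ 537.89767297 -126.19244907  300.41026962] [-1.95868527  0.85691408  4.6806102 ]
```

View pics/j.png

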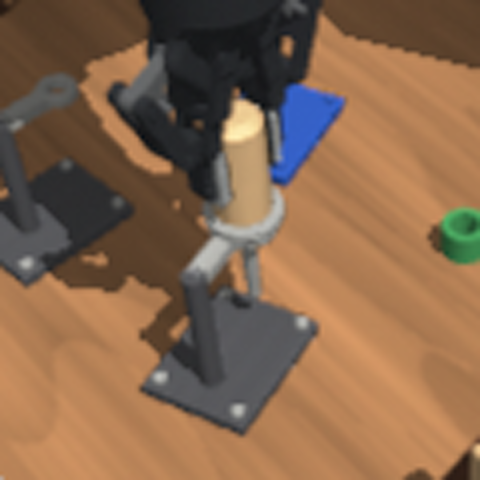

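The collar touched the rim at TCP z = 300, as predicted, with about 6 N. I'll release and retreat straight up.

Run:
```python
from h import *
from rig import manip,kin,readout,capture,spotter
manip.grip(60); 
s=readout.sense(); print(s["time"],s["finger_gap"],s["ft_force"])
manip.grip(85)
manip.servo_line([*EYE,410],rate=70)
manip.movep([400,60,430],rot(p)); manip.pause(.3)
s=readout.sense(); print(s["time"],s["finger_gap"],s["ft_force"])
for n in("scene","top"):
    im=capture(n); cv2.imwrite(f"pics/{n}6.png",cv2.cvtColor(im,cv2.COLOR_RGB2BGR))
    print(n,spotter.place_of("mandrel",n),"pred tip",proj(n,(*EYE,30)),"pred top",proj(n,(*EYE,175)))
a=cv2.imread("pics/scene6.png")[110:330,150:370];b=cv2.imread("pics/top6.png")[120:260,230:370]
cv2.imwrite("pics/k.png",np.hstack([cv2.resize(x,(400,400),interpolation=cv2.INTER_CUBIC) for x in(a,b)]))
```

```text
16.9167 59.724026774414035 [ 0.39923222 -0.29883023  0.40908624]
20.2417 84.95386125569625 [-0.20900551 -0.63247651 -0.84034002]
scene [{'at': [213.1, 194.7], 'score': 0.71}, {'at': [335.4, 308.6], 'score': 0.51}] pred tip [213.49817285 193.34373624] pred top [207.36744094 147.54066991]
top [{'at': [305.1, 178.0], 'score': 0.84}, {'at': [161.5, 187.2], 'score': 0.55}, {'at': [308.9, 174.1], 'score': 0.39}] pred tip [306.01658064 178.37331487] pred top [312.10381221 169.95870577]
```

View pics/k.png

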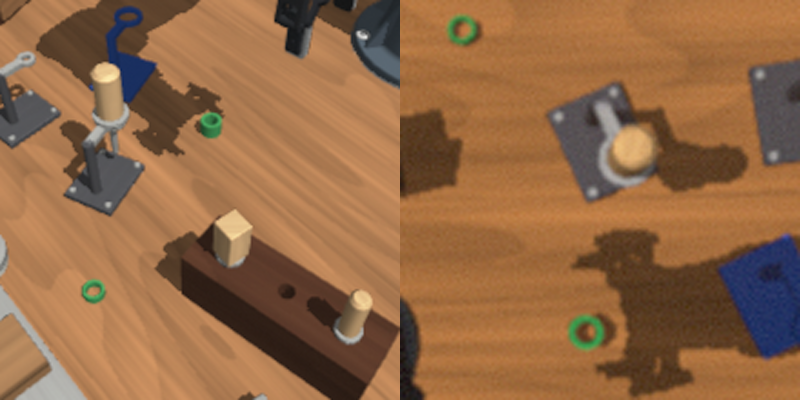

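The mandrel hangs upright in the wide steel eyelet. Its handle top is at scene (208,148) and its tip at (213,195), both matching the prediction. The scraper and scriber still stand in the block, and the gripper is clear, so I'll hand in.

Run:
```python
from rig import ticket,readout
print(readout.sense()["time"]); print(ticket.job_done())
```

```text
20.4417
the job is handed in; nothing more can be done
None
```

The mandrel now hangs released and upright in the wider steel eyelet, and I handed the job in at about 20.4 s of the 43 s allowed. No verdict was reported.

- **What I did:** I gripped the mandrel across the row by its thick round handle, lifted it clear of the block and carried it over the eyelet. I then lowered it in steps until the collar touched the rim at the expected height, at about 6 N, and opened the gripper and backed away.
- **Last checks:** In both cameras the mandrel's tip was within about 1.5 pixels (roughly 3 mm) of where it should be if hung centrally. The scraper and scriber were still standing in the block, and the gripper was empty and clear.
- **Disagreements:** My first hand-picked positions for the eyelet differed by about 7 mm between the two cameras. A refit of the hole brought that down to about 1.5 mm. The eyelet detector also reported the blue look-alike, which I ignored. In the last pictures the mandrel detector gave weaker extra hits: one at the scriber in each picture, and one at the hung mandrel itself in the top picture.

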